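Load the culture tray

ROBOT

A 6-joint arm with a two-finger parallel gripper is mounted at the origin on the work surface; the furniture and walls round the work are solid. World frame = base frame: x ahead of the robot, y to its left, z up, the work surface at z = 0. Lengths are in m, angles in rad, forces in N, time in s.
With the tool pointing down it reaches from about 0.275 to 0.85 m from the base axis. Payload 19 kg.
Tool frame: the origin (TCP) lies between the finger pads; the fingertips stand ahead of it and the grasp point (between the pads) lies 5 mm behind it (ctrl.tips_ahead is the z of the fingertips in the tool frame, in m); z points along the fingers, y is the line along which they close (so a half turn about z gives the same grasp; the last joint's range is limited). The gripper opens to 85 mm and grips with 20 to 120 N. Pads are 22 mm wide; open, the fingers measure 114 mm over their backs; the gripper's body (76 mm by 85 mm) begins 54 mm behind the grasp point. The pads swing forward as they close: fully open they stand 13 mm farther back than shut.
Start: joints at [-1.288, 0.15, 1.437, -0, 1.554, -0.134], TCP at [0.233, -0.526, 0.245] pointing down, gripper open.
Joint ranges: [-2.8, 2.8], [-0.68, 2.1], [0.12, 2.68], [-1.39, 4.53], [0.16, 2.79], [-2.81, 2.81]. Speed limits (rad/s): [1.89, 1.89, 2.22, 3.01, 3.01, 3.01].

INTERFACE

Orientations are given as a rotation vector (axis times angle).
In Python, from workcell import get_obs, eyes, ctrl gives the robot as it stands.
- The arm moves only by the tool play_rows, never from a script. Its argument "motion" is text: rows parted by semicolons, each of 7 numbers parted by spaces: the turn, a rotation vector about the tool's x, y, z in rad, then the shift along the tool's x, y, z in m, then the opening, from -1 (shut) to 1 (fully open), so that 0 is half open. In form: wx wy wz dx dy dz hand; .... A call has 1 to 8 rows; each row is the pose to reach, as a shift and turn from the pose commanded when the call began, along the tool's axes at that moment; what a row does not reach only later rows make up. A row lasts 1/12 s, in which the tool goes at most 41.7 mm and 7.16 degrees, less where a joint would pass 70% of its speed; a pose out of reach is approached as far as the arm can. A call with a gripper value outside its range is refused whole. The fingers move at their own pace and stop on an object; "squeeze" is the grip in N (left out, the last holds). Time passes only in rows, so rows that repeat a pose let the fingers close. It gives the time, the measured TCP pose, the force, the opening and the grip force at its end, in the units of the state.
- get_obs(): the state, without advancing time (a new reading comes with each control period).
- eyes.grab_frame(name): name is "side" or "top"; returns a dict with "img" (400x640x3 uint8, red, green, blue), "K" (3x3 intrinsics, pixels), "pose" (4x4, takes a point from camera to world coordinates). Camera axes: x right, y down, z forward; pixel columns grow to the right and rows downward; lengths in m; the calibration is good to about 2 mm. A picture is of the moment at which its call begins. There is no depth.
- ctrl.hand_in(): hands the job in; it is judged then, once.
The state is a dict: "t": time; "qpos": joint angles; "dq": joint speeds; "joint_torque": joint torques, N m; "eef_pos": TCP position; "tcp_rot": TCP orientation; "force": force on the tool from outside, world axes, zero at the start; "wrist_torque": the same for the moment, N m; "width": opening from 0.0 (shut) to 1.0 (fully open); "grasp_force": force on a finger pad.
Only numpy, scipy, OpenCV 4.12 (cv2) and the standard library are available. Lean on these libraries where they do the work, as an engineer would, in place of code of your own. Each camera call takes 0.05 s, during which the arm holds its last target. There are 200 camera calls.

TASK

Load the tray with the four small culture flasks: stand the two small open flasks in the round holders and the two short foil-wrapped flasks in the square holders, one flask to a holder, upright and down on the holder's floor. Leave the larger open flask and the tall foil-wrapped flask where they stand, and do not tip any flask over.

Things in the scene. Friction and masses are not known exactly. Their poses are not given: they have to be found in the camera images.
- open_flask_a: small open conical glass flask with pale amber liquid, 52 mm across the foot, tapering to a neck and mouth, 85 mm tall, about 0.07 kg; one of two alike, standing loose on the bench. Origin: centre of its underside, z up along its axis. Grip from above by the upper part, about 60 mm above the foot (fingers close to about 39 mm there, on a slight taper; a squeeze of 15 N holds it)
- open_flask_b: small open conical glass flask with pale amber liquid, 52 mm across the foot, tapering to a neck and mouth, 85 mm tall, about 0.07 kg; one of two alike, standing loose on the bench. Origin: centre of its underside, z up along its axis. Grip from above by the upper part, about 60 mm above the foot (fingers close to about 39 mm there, on a slight taper; a squeeze of 15 N holds it)
- foil_flask_a: short flask wrapped in crumpled aluminium foil with a closed, rounded top, 108 mm tall, about 55 mm across the foot, about 0.075 kg; one of two such, standing loose on the bench. Origin: centre of its underside, z up. Its waist, from 52 to 91 mm above the foot, is about 39 mm thick and is where to grip from above (about 70 mm above the foot)
- foil_flask_b: short flask wrapped in crumpled aluminium foil with a closed, rounded top, 112 mm tall, about 55 mm across the foot, about 0.075 kg; one of two such, standing loose on the bench. Origin: centre of its underside, z up. Its waist, from 52 to 91 mm above the foot, is about 39 mm thick and is where to grip from above (about 70 mm above the foot)
- big_flask: look-alike that stays: larger open conical glass flask with a red stir bar in it, 59 mm across the foot, wider neck of 40 mm, 100 mm tall. Loose on the bench. Origin: centre of its underside
- tall_foil: look-alike that stays: tall foil-wrapped flask whose foil stands up as an open, flared collar, 146 mm tall and up to 63 mm across. Loose on the bench. Origin: centre of its underside. (A loose red rubber bulb, 51 mm across and 76 mm tall, also stands among the flasks, never nearer than 85 mm between centres; it is of no concern.)
- round_holder_a: fixed open round grey cup, for a small open flask: outside 84 mm across, inside 76 mm, 28 mm tall, floor 4 mm thick. All four holders stand in a row, 100 mm apart, fixed on one low aluminium tray (424 mm along the row, 112 mm across) on the bench, in any order. Origin: centre of its underside, which is on the tray 8 mm above the bench; its y axis runs along the row. A flask seated inside has its foot 4 mm above this origin.
- round_holder_b: fixed open round grey cup, for a small open flask: outside 84 mm across, inside 76 mm, 28 mm tall, floor 4 mm thick. All four holders stand in a row, 100 mm apart, fixed on one low aluminium tray (424 mm along the row, 112 mm across) on the bench, in any order. Origin: centre of its underside, which is on the tray 8 mm above the bench; its y axis runs along the row. A flask seated inside has its foot 4 mm above this origin.
- square_holder_a: fixed open square grey cup, for a short foil-wrapped flask: outside 84 x 84 mm, inside 76 x 76 mm, 28 mm tall, floor 4 mm thick. All four holders stand in a row, 100 mm apart, fixed on one low aluminium tray (424 mm along the row, 112 mm across) on the bench, in any order. Origin: centre of its underside, which is on the tray 8 mm above the bench; its y axis runs along the row. A flask seated inside has its foot 4 mm above this origin.
- square_holder_b: fixed open square grey cup, for a short foil-wrapped flask: outside 84 x 84 mm, inside 76 x 76 mm, 28 mm tall, floor 4 mm thick. All four holders stand in a row, 100 mm apart, fixed on one low aluminium tray (424 mm along the row, 112 mm across) on the bench, in any order. Origin: centre of its underside, which is on the tray 8 mm above the bench; its y axis runs along the row. A flask seated inside has its foot 4 mm above this origin.
Mind the look-alikes: they are no part of the job. What is shaped like the tall_foil but turquoise is not meant.

How it is judged:
At the end, for the whole second after the job is handed in: a small open flask in each round holder (within 20 mm of centre), a short foil flask in each square one (24 mm), feet on the floor (6 mm), upright (0.12 rad), released, at rest; the larger open flask and the tall foil flask upright (0.15 rad) and within 30 mm of their starts ((((horizontal distance between open_flask_a and round_holder_a below 0.02 m and z of open_flask_a in the frame of round_holder_a below 0.01 m and angle between open_flask_a's own z axis and vertical below 0.12 rad and linear speed of open_flask_a below 0.02 m/s and angular speed of open_flask_a below 0.3 rad/s) and (horizontal distance between open_flask_b and round_holder_b below 0.02 m and z of open_flask_b in the frame of round_holder_b below 0.01 m and angle between open_flask_b's own z axis and vertical below 0.12 rad and linear speed of open_flask_b below 0.02 m/s and angular speed of open_flask_b below 0.3 rad/s)) or ((horizontal distance between open_flask_a and round_holder_b below 0.02 m and z of open_flask_a in the frame of round_holder_b below 0.01 m and angle between open_flask_a's own z axis and vertical below 0.12 rad and linear speed of open_flask_a below 0.02 m/s and angular speed of open_flask_a below 0.3 rad/s) and (horizontal distance between open_flask_b and round_holder_a below 0.02 m and z of open_flask_b in the frame of round_holder_a below 0.01 m and angle between open_flask_b's own z axis and vertical below 0.12 rad and linear speed of open_flask_b below 0.02 m/s and angular speed of open_flask_b below 0.3 rad/s))) and (((horizontal distance between foil_flask_a and square_holder_a below 0.024 m and z of foil_flask_a in the frame of square_holder_a below 0.01 m and angle between foil_flask_a's own z axis and vertical below 0.12 rad and linear speed of foil_flask_a below 0.02 m/s and angular speed of foil_flask_a below 0.3 rad/s) and (horizontal distance between foil_flask_b and square_holder_b below 0.024 m and z of foil_flask_b in the frame of square_holder_b below 0.01 m and angle between foil_flask_b's own z axis and vertical below 0.12 rad and linear speed of foil_flask_b below 0.02 m/s and angular speed of foil_flask_b below 0.3 rad/s)) or ((horizontal distance between foil_flask_a and square_holder_b below 0.024 m and z of foil_flask_a in the frame of square_holder_b below 0.01 m and angle between foil_flask_a's own z axis and vertical below 0.12 rad and linear speed of foil_flask_a below 0.02 m/s and angular speed of foil_flask_a below 0.3 rad/s) and (horizontal distance between foil_flask_b and square_holder_a below 0.024 m and z of foil_flask_b in the frame of square_holder_a below 0.01 m and angle between foil_flask_b's own z axis and vertical below 0.12 rad and linear speed of foil_flask_b below 0.02 m/s and angular speed of foil_flask_b below 0.3 rad/s))) and distance of each of big_flask, tall_foil from where it was at the start of the episode below 0.03 m and angle between each of big_flask, tall_foil's own z axis and vertical below 0.15 rad); the robot touches nothing.
It fails at once if a flask is tipped more than about 45 degrees (angle between any of open_flask_a, open_flask_b, foil_flask_a, foil_flask_b, big_flask, tall_foil's own z axis and vertical above 0.8 rad).
It fails at once if the larger open flask or the tall foil flask is moved more than 30 mm (distance of any of big_flask, tall_foil from where it was at the start of the episode above 0.03 m).
It also fails if it takes over 112 s, if anything falls off the work surface, if the arm or the gripper's body presses on something with over 40 N, if the wrist force passes 120 N, or if a joint passes its speed limit or range.

## Working session

There is one attempt and no reset: what is moved stays moved. The work goes in short steps, Python scripts to look and compute and a tool call to move; the robot and the scene stay as the last step left them, time stands still between calls to the robot, and variables do not carry over. Pictures are saved under pics/ and viewed, at most 14 in all, crops included, and the job is handed in when it is done.

Besides the shell and the picture viewer there is one more tool, called after "Request:" as a command line: name --argument value ..., lists and objects as JSON in quotes. play_rows: Moves the arm, as the interface text tells. Its arguments: {"type":"object","properties":{"motion":{"type":"string"},"squeeze":{"type":"number"}},"required":["motion"]}

```bash
mkdir -p pics; python3 - <<'E'
from workcell import get_obs, eyes, ctrl
import cv2, numpy as np
for n in ("top","side"):
    f=eyes.grab_frame(n); cv2.imwrite(f"pics/{n}0.png",f["img"][:,:,::-1]); print(n,f["K"].tolist(),np.round(f["pose"],4).tolist())
o=get_obs(); print({k:np.round(v,3).tolist() for k,v in o.items()}, ctrl.tips_ahead)
E
```

```text
top [[402.52725693302466, 0.0, 314.6474076610524], [0.0, 402.52725693302466, 203.42043232999805], [0.0, 0.0, 1.0]] [[0.0067, -0.9925, 0.1223, 0.4057], [-0.9995, -0.003, 0.0306, 0.0086], [-0.03, -0.1225, -0.992, 1.0566], [0.0, 0.0, 0.0, 1.0]]
side [[439.52115550233094, 0.0, 313.5812630849115], [0.0, 439.52115550233094, 194.1829084362775], [0.0, 0.0, 1.0]] [[0.6048, 0.6414, -0.472, 1.0151], [0.7964, -0.4891, 0.3557, -0.3219], [-0.0027, -0.591, -0.8067, 0.8267], [0.0, 0.0, 0.0, 1.0]]
{'t': 0.1, 'qpos': [-1.288, 0.151, 1.438, -0.0, 1.554, -0.134], 'dq': [-0.001, -0.001, -0.001, 0.001, 0.001, -0.001], 'joint_torque': [0.008, -71.438, -57.18, 0.0, 0.007, -0.0], 'eef_pos': [0.233, -0.526, 0.245], 'tcp_rot': [-3.073, -0.65, 0.0], 'force': [-0.413, 0.187, 0.098], 'wrist_torque': [0.021, 0.03, -0.059], 'grasp_force': 0.0, 'width': 1.002} 0.014
```

View pics/top0.png

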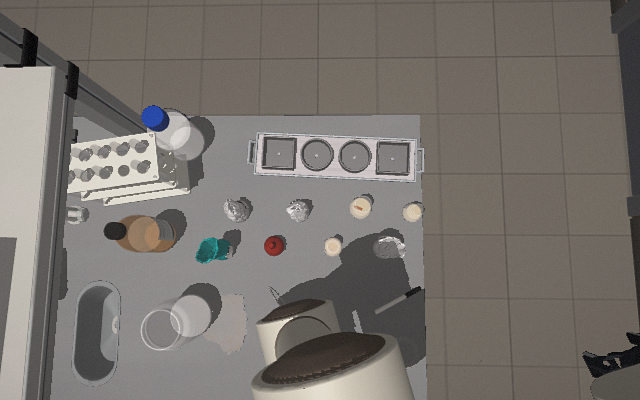

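View pics/side0.png

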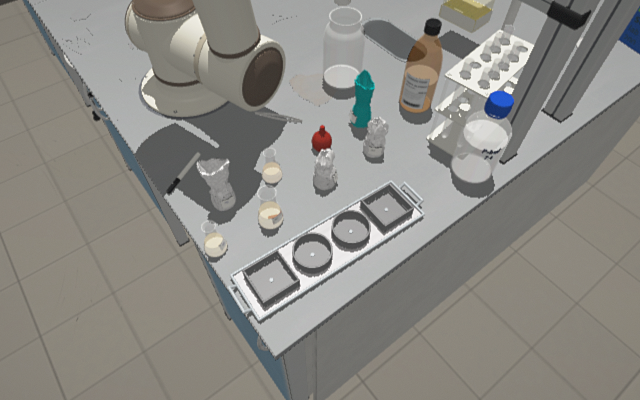

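Candidates in the top view:
- **Open flasks:** (333,246), (360,207) and (413,212). The one at 360,207 shows a red bar and is larger, so it is big_flask and stays.
- **Foil flasks:** (236,210), (298,210) and (389,246). The one at 389,246 is tall with a flared collar, so it is tall_foil and stays. The turquoise one at (212,250) is not meant.
- **Holders:** square at (279,154) and (393,158), round at (317,156) and (355,157).

I'll confirm with enlarged crops.

```bash
python3 - <<'E'
import cv2
a=cv2.imread("pics/top0.png")[125:275,200:440]; cv2.imwrite("pics/top0c.png",cv2.resize(a,None,fx=3.3,fy=3.3,interpolation=cv2.INTER_CUBIC))
a=cv2.imread("pics/side0.png")[110:310,190:430]; cv2.imwrite("pics/side0c.png",cv2.resize(a,None,fx=3,fy=3,interpolation=cv2.INTER_CUBIC))
E
```

```text
(no output)
```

View pics/top0c.png

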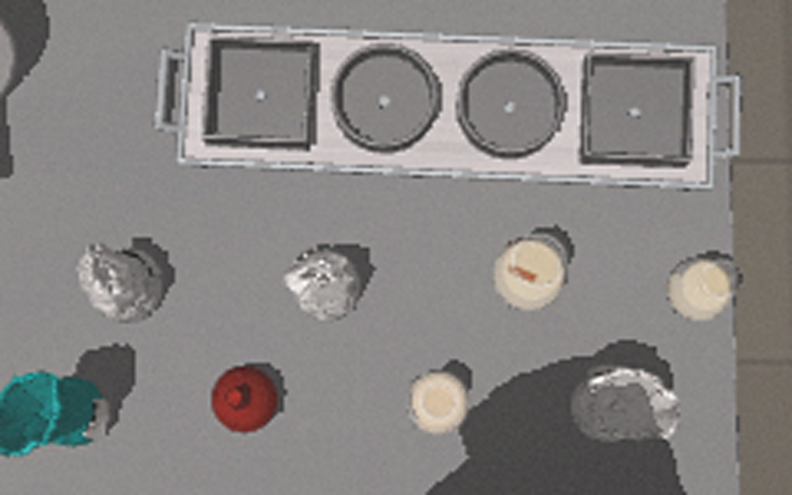

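View pics/side0c.png

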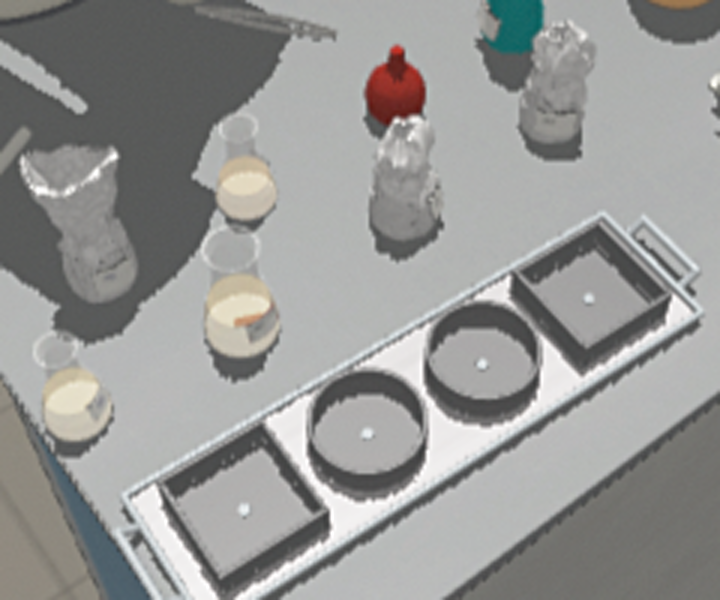

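The crops confirm these identities. Next I cast rays for positions.

```bash
cat > h.py <<'E'
import numpy as np
from workcell import get_obs, eyes, ctrl
from scipy.spatial.transform import Rotation as R
def ray(f,u,v,z):
    d=f["pose"][:3,:3]@np.linalg.solve(f["K"],[u,v,1.]); o=f["pose"][:3,3]
    return (o+d*(z-o[2])/d[2])[:2]
E
python3 - <<'E'
from h import *
T=eyes.grab_frame("top");S=eyes.grab_frame("side")
c=lambda u,v:(u/3.3+200,v/3.3+125)
s=lambda u,v:(u/3+190,v/3+110)
for n,a,za,b,zb in [("sqL",(260,95),.012,(589,299),.012),("rdL",(384,101),.012,(482,364),.012),("rdR",(510,107),.012,(367,434),.012),("sqR",(634,112),.012,(244,510),.012),
 ("open1",(440,401),.015,(238,128),.085),("open2",(699,290),.015,(55,350),.085),("big",(530,272),.015,(231,247),.1),
 ("foilL",(130,287),.025,(551,125),.005),("foilR",(328,285),.025,(403,222),.005),("tall",(612,408),.03,(100,285),.005),("bulb",(245,398),.025,(395,95),.025)]:
    print(n,np.round(ray(T,*c(*a),za),3),np.round(ray(S,*s(*b),zb),3))
E
```

```text
sqL [0.667 0.137] [0.671 0.141]
rdL [0.662 0.037] [0.666 0.041]
rdR [ 0.657 -0.064] [ 0.662 -0.059]
sqR [ 0.653 -0.163] [ 0.657 -0.16 ]
open1 [ 0.423 -0.008] [ 0.429 -0.004]
open2 [ 0.51 -0.21] [ 0.518 -0.209]
big [ 0.524 -0.079] [ 0.528 -0.075]
foilL [0.51  0.235] [0.521 0.239]
foilR [0.512 0.08 ] [0.526 0.079]
tall [ 0.418 -0.139] [ 0.434 -0.142]
bulb [0.424 0.143] [0.43  0.145]
```

```bash
cat >> h.py <<'E'
def go(x,y,z):
    "tool-frame turn and shift to a downward pose with fingers closing along world y"
    o=get_obs(); r=R.from_rotvec(o["tcp_rot"]); g=R.from_matrix(np.diag([1.,-1,-1]))
    print(np.round((r.inv()*g).as_rotvec(),3), np.round(r.inv().apply(np.array([x,y,z])-o["eef_pos"]),4), "t",round(o["t"],2))
E
python3 -c "
from h import *
go(.514,-.21,.245)"
```

```text
[-0.001  0.     0.417] [ 3.850e-01 -1.747e-01  1.000e-04] t 0.2
```

Request:
play_rows --motion "0 0 0.417 0.385 -0.175 0 1;0 0 0.417 0.385 -0.175 0 1;0 0 0.417 0.385 -0.175 0 1;0 0 0.417 0.385 -0.175 0 1;0 0 0.417 0.385 -0.175 0 1;0 0 0.417 0.385 -0.175 0 1;0 0 0.417 0.385 -0.175 0 1;0 0 0.417 0.385 -0.175 0 1" --squeeze 25

```text
t: 0.87
eef_pos: [0.4481, -0.2832, 0.2454]
tcp_rot: [3.142, -0.001, 0.0]
force: [0.9, -1.7, -0.7]
width: 0.999
grasp_force: 0.0
```

```bash
python3 -c "
from h import *
go(.514,-.21,.16)"
```

```text
[ 0. -0. -0.] [ 0.0659 -0.0733  0.0854] t 0.87
```

Request:
play_rows --motion "0 0 0 0.066 -0.073 0.05 1;0 0 0 0.066 -0.073 0.05 1;0 0 0 0.066 -0.073 0.085 1;0 0 0 0.066 -0.073 0.085 1;0 0 0 0.066 -0.073 0.085 1;0 0 0 0.066 -0.073 0.085 1"

```text
t: 1.37
eef_pos: [0.513, -0.2125, 0.1608]
tcp_rot: [-3.142, -0.0, 0.001]
force: [-0.6, -0.8, 0.5]
width: 1.005
grasp_force: 0.0
```

```bash
python3 - <<'E'
from h import *
import cv2
go(.514,-.21,.055)
a=eyes.grab_frame("side")["img"][130:310,150:350,::-1]; b=eyes.grab_frame("top")["img"][130:310,300:500,::-1]
cv2.imwrite("pics/o2.png",cv2.resize(np.hstack([a,b]),None,fx=2,fy=2,interpolation=cv2.INTER_CUBIC))
E
```

```text
[-0.     0.001  0.   ] [ 0.0011 -0.0025  0.1058] t 1.37
```

View pics/o2.png

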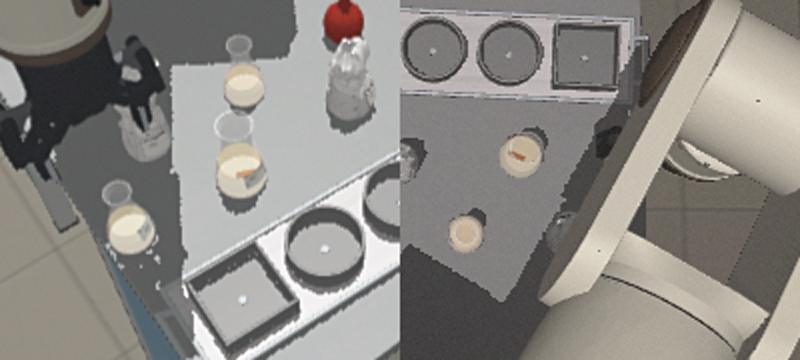

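The side view shows both fingers straddling the mouth of open flask 2 at about (117,188) in the crop. I'll go down and grip.

Request:
play_rows --motion "0 0 0 0.001 -0.002 0.03 1;0 0 0 0.001 -0.002 0.06 1;0 0 0 0.001 -0.002 0.09 1;0 0 0 0.001 -0.002 0.106 1;0 0 0 0.001 -0.002 0.106 1;0 0 0 0.001 -0.002 0.106 1"

```text
t: 1.97
eef_pos: [0.5142, -0.2112, 0.0556]
tcp_rot: [3.141, -0.002, 0.001]
force: [-0.3, -0.3, 0.2]
width: 1.0
grasp_force: 0.0
```

Request:
play_rows --motion "0 0 0 0 0 0 -1;0 0 0 0 0 0 -1;0 0 0 0 0 0 -1;0 0 0 0 0 0 -1;0 0 0 0 0 0 -1;0 0 0 0 0 0 -1;0 0 0 0 0 0 -1;0 0 0 0 0 0 -1" --squeeze 25

```text
t: 2.63
eef_pos: [0.5146, -0.2104, 0.0556]
tcp_rot: [3.141, -0.0, 0.002]
force: [-2.7, 0.1, 10.8]
width: 0.447
grasp_force: 24.5
```

Request:
play_rows --motion "0 0 0 0 0 -0.02 -1;0 0 0 0 0 -0.05 -1;0 0 0 0 0 -0.08 -1;0 0 0 0.02 -0.02 -0.11 -1;0 0 0 0.04 -0.04 -0.12 -1;0 0 0 0.06 -0.06 -0.12 -1;0 0 0 0.08 -0.08 -0.12 -1;0 0 0 0.1 -0.1 -0.12 -1"

```text
t: 3.3
eef_pos: [0.6151, -0.109, 0.1751]
tcp_rot: [3.141, -0.0, 0.002]
force: [-0.3, 0.0, -1.6]
width: 0.447
grasp_force: 25.2
```

Request:
play_rows --motion "0 0 0 0.02 -0.02 0 -1;0 0 0 0.035 -0.038 0 -1;0 0 0 0.045 -0.049 0 -1;0 0 0 0.045 -0.049 0 -1;0 0 0 0.045 -0.049 0 -1"

```text
t: 3.72
eef_pos: [0.6592, -0.0609, 0.1742]
tcp_rot: [3.142, 0.001, -0.001]
force: [-0.7, -0.6, -1.5]
width: 0.446
grasp_force: 25.2
```

```bash
python3 - <<'E'
from h import *
import cv2
go(.6595,-.0615,.07)
a=eyes.grab_frame("side")["img"][130:330,200:400,::-1]; b=eyes.grab_frame("top")["img"][100:300,250:450,::-1]
cv2.imwrite("pics/o2b.png",cv2.resize(np.hstack([a,b]),None,fx=2,fy=2,interpolation=cv2.INTER_CUBIC))
E
```

```text
[0.    0.001 0.001] [0.0004 0.0006 0.1042] t 3.72
```

View pics/o2b.png

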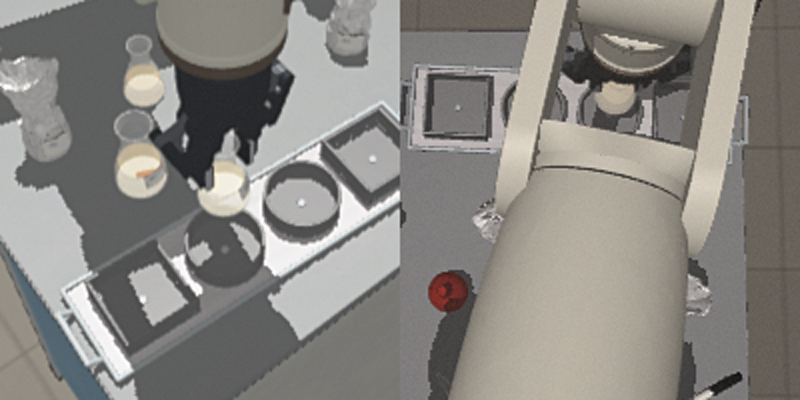

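The flask hangs upright over the right round holder (its centre is at about (225,248) in the side crop). I'll lower and release it.

Request:
play_rows --motion "0 0 0 0 0 0.03 -1;0 0 0 0 0 0.06 -1;0 0 0 0 0 0.085 -1;0 0 0 0 0 0.1 -1;0 0 0 0 0 0.106 -1;0 0 0 0 0 0.106 -1"

```text
t: 4.32
eef_pos: [0.6587, -0.0621, 0.0686]
tcp_rot: [3.141, -0.002, -0.0]
force: [0.4, 0.1, -0.6]
width: 0.447
grasp_force: 26.5
```

Request:
play_rows --motion "0 0 0 0 0 0 1;0 0 0 0 0 0 1;0 0 0 0 0 0 1;0 0 0 0 0 0 1;0 0 0 0 0 0 1;0 0 0 0 0 0 1"

```text
t: 4.82
eef_pos: [0.6592, -0.0612, 0.0684]
tcp_rot: [-3.142, 0.0, -0.0]
force: [0.2, -0.7, -0.0]
width: 0.996
grasp_force: 0.0
```

Request:
play_rows --motion "0 0 0 0 0 -0.04 1;0 0 0 0 0 -0.08 1;0 0 0 0 0 -0.12 1;0 0 0 -0.03 -0.01 -0.145 1;0 0 0 -0.07 -0.02 -0.15 1;0 0 0 -0.11 -0.03 -0.15 1;0 0 0 -0.15 -0.04 -0.15 1;0 0 0 -0.19 -0.05 -0.15 1"

```text
t: 5.48
eef_pos: [0.4673, -0.0106, 0.2181]
tcp_rot: [-3.141, 0.0, -0.0]
force: [-0.1, -0.3, 1.3]
width: 1.001
grasp_force: 0.0
```

Request:
play_rows --motion "0 0 0 -0.03 -0.005 0 1;0 0 0 -0.043 -0.005 0.02 1;0 0 0 -0.043 -0.005 0.05 1;0 0 0 -0.043 -0.005 0.055 1;0 0 0 -0.043 -0.005 0.055 1"

```text
t: 5.9
eef_pos: [0.4256, -0.0059, 0.1625]
tcp_rot: [-3.141, 0.0, 0.004]
force: [0.5, 0.2, 1.3]
width: 0.998
grasp_force: 0.0
```

```bash
python3 - <<'E'
from h import *
import cv2
go(.426,-.006,.055)
a=eyes.grab_frame("side")["img"][80:280,200:400,::-1]; b=eyes.grab_frame("top")["img"][100:300,250:450,::-1]
cv2.imwrite("pics/o1.png",cv2.resize(np.hstack([a,b]),None,fx=2,fy=2,interpolation=cv2.INTER_CUBIC))
E
```

```text
[-0.001  0.002 -0.   ] [7.000e-04 1.000e-04 1.075e-01] t 5.9
```

View pics/o1.png

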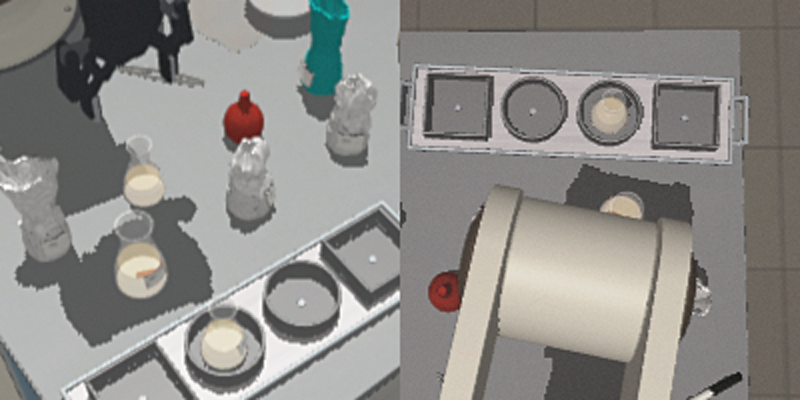

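The first open flask stands centred in the right round holder, and the gripper is above open flask 1 (mouth at about (138,145) in the crop). I'll go down and grip.

Request:
play_rows --motion "0 0 0 0 0 0.03 1;0 0 0 0 0 0.06 1;0 0 0 0 0 0.09 1;0 0 0 0 0 0.107 1;0 0 0 0 0 0.107 1;0 0 0 0 0 0.107 1"

```text
t: 6.5
eef_pos: [0.427, -0.0062, 0.0572]
tcp_rot: [-3.141, 0.0, 0.0]
force: [-0.0, 0.0, 0.4]
width: 1.001
grasp_force: 0.0
```

Request:
play_rows --motion "0 0 0 0 0 0 -1;0 0 0 0 0 0 -1;0 0 0 0 0 0 -1;0 0 0 0 0 0 -1;0 0 0 0 0 0 -1;0 0 0 0 0 0 -1;0 0 0 0 0 0 -1;0 0 0 0 0 0 -1"

```text
t: 7.17
eef_pos: [0.4269, -0.006, 0.0574]
tcp_rot: [-3.142, 0.0, -0.003]
force: [-1.6, 2.2, 11.0]
width: 0.442
grasp_force: 24.4
```

Request:
play_rows --motion "0 0 0 0 0 -0.02 -1;0 0 0 0 0 -0.05 -1;0 0 0 0 0 -0.08 -1;0 0 0 0 0 -0.11 -1;0 0 0 0 0 -0.14 -1;0 0 0 0 0 -0.15 -1"

```text
t: 7.67
eef_pos: [0.4272, -0.0063, 0.2109]
tcp_rot: [3.141, -0.0, 0.008]
force: [0.9, -0.4, -0.5]
width: 0.44
grasp_force: 25.4
```

```bash
python3 -c "
from h import *
go(.664,.039,.205)"
```

```text
[ 0.001 -0.005 -0.   ] [ 0.2368 -0.0453  0.0071] t 7.67
```

Request:
play_rows --motion "0 0 0 0.02 -0.004 0 -1;0 0 0 0.05 -0.01 0 -1;0 0 0 0.08 -0.016 0 -1;0 0 0 0.11 -0.022 0 -1;0 0 0 0.14 -0.028 0 -1;0 0 0 0.17 -0.034 0 -1;0 0 0 0.2 -0.04 0 -1;0 0 0 0.223 -0.044 0 -1"

```text
t: 8.33
eef_pos: [0.651, 0.0385, 0.2055]
tcp_rot: [-3.141, -0.0, 0.001]
force: [0.1, 0.4, -0.5]
width: 0.445
grasp_force: 25.4
```

Request:
play_rows --motion "0 0 0 0.014 -0.001 0.02 -1;0 0 0 0.014 -0.001 0.05 -1;0 0 0 0.014 -0.001 0.07 -1;0 0 0 0.014 -0.001 0.07 -1;0 0 0 0.014 -0.001 0.07 -1"

```text
t: 8.75
eef_pos: [0.6628, 0.0389, 0.1358]
tcp_rot: [-3.141, 0.0, 0.003]
force: [-0.0, 0.4, -0.6]
width: 0.44
grasp_force: 25.4
```

```bash
python3 -c "
from h import *
go(.664,.039,.070)"
```

```text
[-0.     0.002 -0.   ] [ 0.0013 -0.0001  0.0658] t 8.75
```

Request:
play_rows --motion "0 0 0 0.001 0 0.025 -1;0 0 0 0.001 0 0.045 -1;0 0 0 0.001 0 0.058 -1;0 0 0 0.001 0 0.066 -1;0 0 0 0.001 0 0.066 -1"

```text
t: 9.17
eef_pos: [0.6642, 0.0389, 0.0704]
tcp_rot: [-3.141, 0.0, 0.0]
force: [0.4, 0.0, -0.6]
width: 0.442
grasp_force: 25.4
```

Request:
play_rows --motion "0 0 0 0 0 0 1;0 0 0 0 0 0 1;0 0 0 0 0 0 1;0 0 0 0 0 0 1;0 0 0 0 0 0 1;0 0 0 0 0 0 1"

```text
t: 9.67
eef_pos: [0.6643, 0.0389, 0.0706]
tcp_rot: [-3.142, 0.0, -0.0]
force: [-0.2, 0.2, 0.5]
width: 1.004
grasp_force: 0.0
```

Request:
play_rows --motion "0 0 0 0 0 -0.04 1;0 0 0 0 0 -0.08 1;0 0 0 0 0 -0.12 1;0 0 0 -0.02 0.0 -0.15 1;0 0 0 -0.06 -0.01 -0.16 1;0 0 0 -0.1 -0.03 -0.16 1;0 0 0 -0.14 -0.04 -0.16 1;0 0 0 -0.146 -0.041 -0.16 1"

```text
t: 10.33
eef_pos: [0.5139, 0.0814, 0.231]
tcp_rot: [-3.141, -0.002, 0.0]
force: [-1.3, -0.6, 0.1]
width: 0.999
grasp_force: 0.0
```

```bash
python3 - <<'E'
from h import *
import cv2
go(.518,.08,.065)
a=eyes.grab_frame("side")["img"][80:280,200:400,::-1]; b=eyes.grab_frame("top")["img"][100:300,200:400,::-1]
cv2.imwrite("pics/f1.png",cv2.resize(np.hstack([a,b]),None,fx=2,fy=2,interpolation=cv2.INTER_CUBIC))
E
```

```text
[-0.001  0.     0.001] [0.0041 0.0015 0.166 ] t 10.33
```

View pics/f1.png

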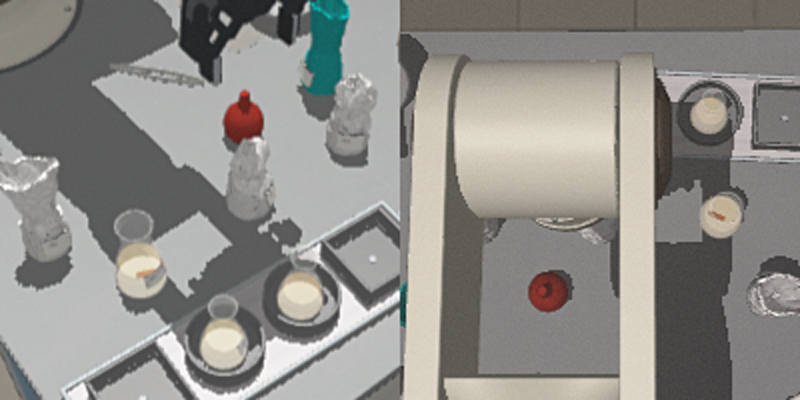

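Both open flasks are seated in their round holders, and the gripper is above the right foil flask (about (250,175) in the crop).

Request:
play_rows --motion "0 0 0 0.004 0.001 0.035 1;0 0 0 0.004 0.001 0.07 1;0 0 0 0.004 0.001 0.1 1;0 0 0 0.004 0.001 0.13 1;0 0 0 0.004 0.001 0.155 1;0 0 0 0.004 0.001 0.166 1;0 0 0 0.004 0.001 0.166 1"

```text
t: 11.02
eef_pos: [0.5218, 0.0786, 0.0619]
tcp_rot: [-3.142, 0.001, 0.006]
force: [0.1, -0.1, 0.4]
width: 1.002
grasp_force: 0.0
```

Request:
play_rows --motion "0 0 0 0 0 0 -1;0 0 0 0 0 0 -1;0 0 0 0 0 0 -1;0 0 0 0 0 0 -1;0 0 0 0 0 0 -1;0 0 0 0 0 0 -1;0 0 0 0 0 0 -1;0 0 0 0 0 0 -1"

```text
t: 11.68
eef_pos: [0.5231, 0.0792, 0.0659]
tcp_rot: [-3.141, 0.0, -0.004]
force: [0.4, 2.7, 7.6]
width: 0.451
grasp_force: 25.7
```

Request:
play_rows --motion "0 0 0 0 0 -0.015 -1;0 0 0 0 0 -0.04 -1;0 0 0 0 0 -0.07 -1;0 0 0 0 0 -0.1 -1;0 0 0 0 0 -0.13 -1;0 0 0 0 0 -0.16 -1;0 0 0 0 0 -0.18 -1;0 0 0 0 0 -0.18 -1"

```text
t: 12.35
eef_pos: [0.5234, 0.079, 0.2497]
tcp_rot: [-3.141, 0.0, -0.012]
force: [0.7, 0.4, -0.2]
width: 0.454
grasp_force: 25.8
```

```bash
python3 - <<'E'
from h import *
import cv2
go(.655,-.1615,.245)
a=eyes.grab_frame("side")["img"][50:250,200:400,::-1]
cv2.imwrite("pics/f1b.png",cv2.resize(a,None,fx=2,fy=2,interpolation=cv2.INTER_CUBIC))
E
```

```text
[-0.    -0.007 -0.   ] [0.1316 0.2404 0.0057] t 12.35
```

View pics/f1b.png

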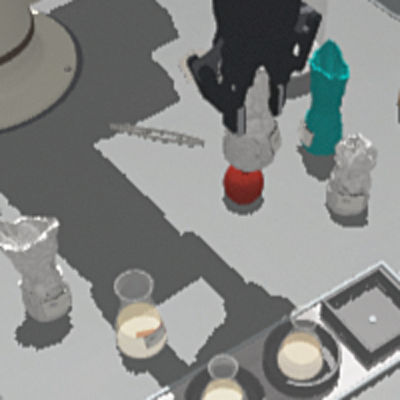

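Request:
play_rows --motion "0 0 0 0.01 0.018 0 -1;0 0 0 0.025 0.046 0 -1;0 0 0 0.04 0.073 0 -1;0 0 0 0.055 0.1 0 -1;0 0 0 0.07 0.128 0 -1;0 0 0 0.085 0.155 0 -1;0 0 0 0.1 0.182 0 -1;0 0 0 0.115 0.21 0 -1"

```text
t: 13.07
eef_pos: [0.6374, -0.1324, 0.2435]
tcp_rot: [-3.141, 0.0, 0.001]
force: [0.2, -0.5, -1.0]
width: 0.454
grasp_force: 25.8
```

Request:
play_rows --motion "0 0 0 0.012 0.022 0 -1;0 0 0 0.016 0.03 0.02 -1;0 0 0 0.016 0.03 0.05 -1;0 0 0 0.016 0.03 0.08 -1;0 0 0 0.016 0.03 0.1 -1;0 0 0 0.016 0.03 0.1 -1;0 0 0 0.016 0.03 0.1 -1"

```text
t: 13.65
eef_pos: [0.6527, -0.161, 0.1435]
tcp_rot: [-3.141, 0.0, 0.003]
force: [0.6, 0.8, -0.9]
width: 0.454
grasp_force: 25.7
```

```bash
python3 - <<'E'
from h import *
import cv2
go(.655,-.1615,.079)
f=eyes.grab_frame("side")
P=np.linalg.inv(f["pose"]); o=get_obs()["eef_pos"]
for q in [(o[0],o[1],o[2]-.066),(.655,-.1615,.012)]:
    c=f["K"]@(P@[*q,1])[:3]; print(((c/c[2])[:2]-[180,150])*3)
cv2.imwrite("pics/f1c.png",cv2.resize(f["img"][150:330,180:380,::-1],None,fx=3,fy=3,interpolation=cv2.INTER_CUBIC))
E
```

```text
[-0.001  0.002 -0.   ] [0.0024 0.0006 0.0645] t 13.65
[259.91639483 340.57187776]
[269.72115177 389.08903372]
```

View pics/f1c.png

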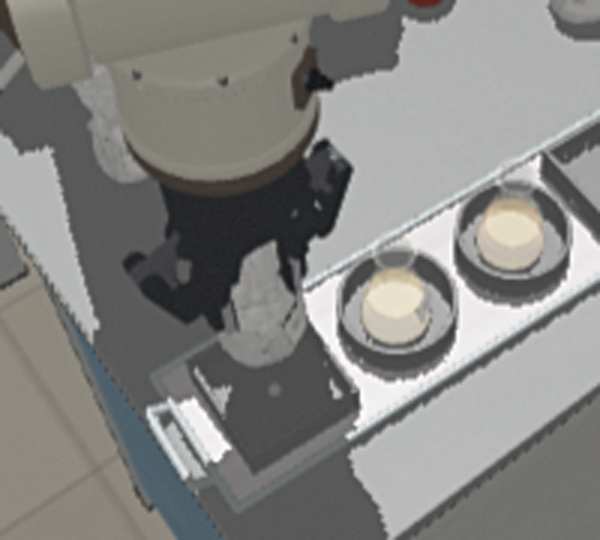

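The foil flask's foot is at (263,343) in the crop, predicted (260,341), so it is centred over the right square holder. I'll lower and release it.

Request:
play_rows --motion "0 0 0 0.002 0 0.025 -1;0 0 0 0.002 0 0.045 -1;0 0 0 0.002 0 0.057 -1;0 0 0 0.002 0 0.065 -1;0 0 0 0.002 0 0.065 -1;0 0 0 0.002 0 0.065 -1"

```text
t: 14.2
eef_pos: [0.6556, -0.1612, 0.0804]
tcp_rot: [3.141, -0.0, 0.002]
force: [-0.6, 0.2, -0.3]
width: 0.453
grasp_force: 25.8
```

Request:
play_rows --motion "0 0 0 0 0 0 1;0 0 0 0 0 0 1;0 0 0 0 0 0 1;0 0 0 0 0 0 1;0 0 0 0 0 0 1;0 0 0 0 0 0 1"

```text
t: 14.7
eef_pos: [0.6552, -0.1611, 0.0795]
tcp_rot: [-3.142, 0.0, -0.0]
force: [0.5, 0.2, -0.5]
width: 1.003
grasp_force: 0.0
```

Request:
play_rows --motion "0 0 0 0 0 -0.04 1;0 0 0 0 0 -0.08 1;0 0 0 0 0 -0.12 1;0 0 0 0 0 -0.15 1;0 0 0 -0.01 -0.03 -0.16 1;0 0 0 -0.02 -0.07 -0.16 1;0 0 0 -0.03 -0.11 -0.16 1;0 0 0 -0.04 -0.15 -0.16 1"

```text
t: 15.37
eef_pos: [0.6145, -0.0098, 0.2396]
tcp_rot: [-3.141, 0.002, -0.001]
force: [0.9, 0.2, 0.1]
width: 0.998
grasp_force: 0.0
```

```bash
python3 -c "
from h import *
go(.518,.237,.23)"
```

```text
[-0.    -0.    -0.001] [-0.0967 -0.2467  0.0095] t 15.37
```

Request:
play_rows --motion "0 0 0 -0.014 -0.036 0 1;0 0 0 -0.028 -0.072 0 1;0 0 0 -0.042 -0.108 0 1;0 0 0 -0.056 -0.144 0 1;0 0 0 -0.07 -0.18 0 1;0 0 0 -0.084 -0.216 0.01 1;0 0 0 -0.097 -0.247 0.01 1;0 0 0 -0.097 -0.247 0.01 1"

```text
t: 16.03
eef_pos: [0.5158, 0.2405, 0.2292]
tcp_rot: [-3.14, -0.006, 0.001]
force: [0.0, 0.6, -0.3]
width: 1.001
grasp_force: 0.0
```

```bash
python3 - <<'E'
from h import *
import cv2
go(.518,.237,.065)
f=eyes.grab_frame("side"); print()
cv2.imwrite("pics/f2.png",cv2.resize(f["img"][50:310,200:460,::-1],None,fx=2.3,fy=2.3,interpolation=cv2.INTER_CUBIC))
P=np.linalg.inv(f["pose"])
for q in [(.518,.237,0),(.518,.237,.1)]:
    c=f["K"]@(P@[*q,1])[:3]; print(((c/c[2])[:2]-[200,50])*2.3)
E
```

```text
[-0.001  0.001  0.004] [0.0024 0.0037 0.1642] t 16.03

[395.97764858 236.38017431]
[406.37039698 170.25385437]
```

View pics/f2.png

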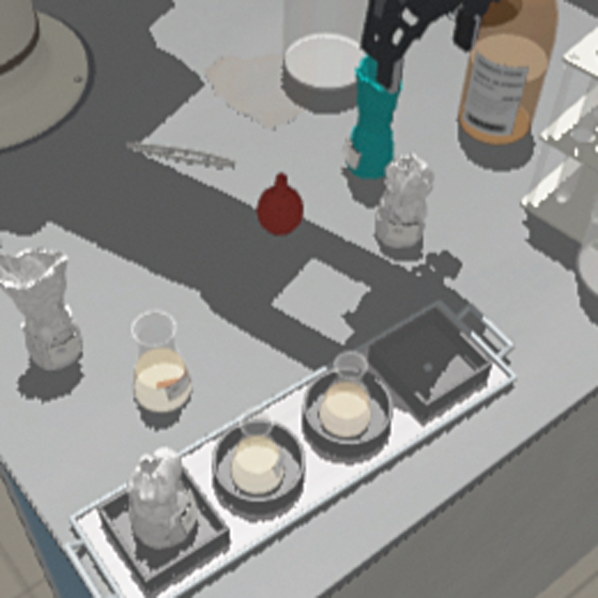

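Three flasks are seated. The last foil flask stands at (398,236) in the crop as predicted, and the turquoise one is clear of the gripper.

Request:
play_rows --motion "0 0 0 0.002 0.004 0.035 1;0 0 0 0.002 0.004 0.07 1;0 0 0 0.002 0.004 0.1 1;0 0 0 0.002 0.004 0.13 1;0 0 0 0.002 0.004 0.155 1;0 0 0 0.002 0.004 0.164 1;0 0 0 0.002 0.004 0.164 1"

```text
t: 16.67
eef_pos: [0.5197, 0.231, 0.0635]
tcp_rot: [3.141, -0.002, -0.005]
force: [-0.6, 0.6, 0.5]
width: 0.999
grasp_force: 0.0
```

Request:
play_rows --motion "0 0 0 0 0 0 -1;0 0 0 0 0 0 -1;0 0 0 0 0 0 -1;0 0 0 0 0 0 -1;0 0 0 0 0 0 -1;0 0 0 0 0 0 -1;0 0 0 0 0 0 -1;0 0 0 0 0 0 -1"

```text
t: 17.33
eef_pos: [0.5207, 0.2322, 0.0665]
tcp_rot: [-3.141, 0.0, -0.002]
force: [-1.7, 1.3, 9.5]
width: 0.448
grasp_force: 28.5
```

Request:
play_rows --motion "0 0 0 0 0 -0.015 -1;0 0 0 0 0 -0.04 -1;0 0 0 0 0 -0.07 -1;0 0 0 0 0 -0.1 -1;0 0 0 0 0 -0.13 -1;0 0 0 0 0 -0.15 -1;0 0 0 0 0 -0.15 -1"

```text
t: 17.92
eef_pos: [0.5214, 0.2322, 0.2203]
tcp_rot: [-3.14, 0.0, -0.01]
force: [0.6, 0.6, -0.6]
width: 0.45
grasp_force: 27.7
```

```bash
python3 -c "
from h import *
go(.669,.139,.215)"
```

```text
[-0.002 -0.006 -0.   ] [0.1476 0.0932 0.0061] t 17.92
```

Request:
play_rows --motion "0 0 0 0.02 0.012 0 -1;0 0 0 0.045 0.028 0 -1;0 0 0 0.07 0.044 0 -1;0 0 0 0.095 0.06 0 -1;0 0 0 0.12 0.076 0 -1;0 0 0 0.14 0.088 0.02 -1;0 0 0 0.148 0.093 0.05 -1;0 0 0 0.148 0.093 0.07 -1"

```text
t: 18.58
eef_pos: [0.6691, 0.137, 0.142]
tcp_rot: [3.141, -0.003, -0.003]
force: [0.1, -0.1, -1.8]
width: 0.453
grasp_force: 27.6
```

Request:
play_rows --motion "0 0 0 0 0 0 -1;0 0 0 0 0 0 -1"

```text
t: 18.75
eef_pos: [0.6677, 0.1388, 0.1445]
tcp_rot: [3.141, -0.0, -0.004]
force: [0.1, -0.2, -0.3]
width: 0.45
grasp_force: 27.6
```

```bash
python3 - <<'E'
from h import *
import cv2
go(.669,.139,.08)
f=eyes.grab_frame("side")
P=np.linalg.inv(f["pose"]); o=get_obs()["eef_pos"]
for q in [(o[0],o[1],o[2]-.066),(.669,.139,.012)]:
    c=f["K"]@(P@[*q,1])[:3]; print(((c/c[2])[:2]-[300,100])*3)
cv2.imwrite("pics/f2c.png",cv2.resize(f["img"][100:280,300:500,::-1],None,fx=3,fy=3,interpolation=cv2.INTER_CUBIC))
E
```

```text
[ 0.     0.002 -0.   ] [ 0.0015 -0.0002  0.0645] t 18.75
[266.66803933 272.84291527]
[254.90856912 328.12998374]
```

View pics/f2c.png

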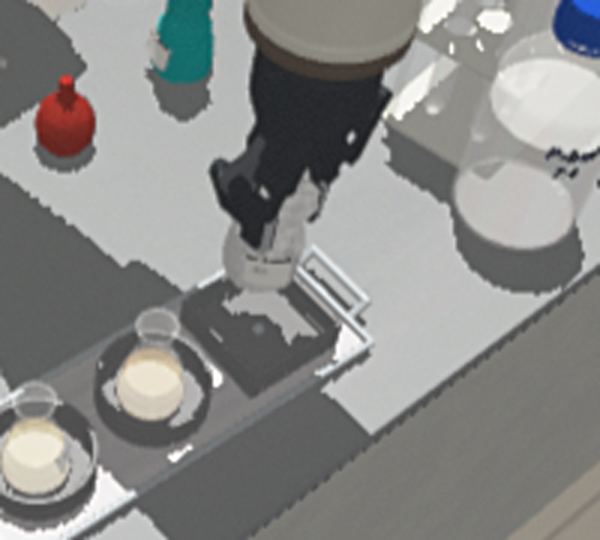

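The foot is at about (262,270), predicted (267,273), so it is centred over the left square holder. I'll lower, release and retreat.

Request:
play_rows --motion "0 0 0 0.001 0 0.025 -1;0 0 0 0.001 0 0.045 -1;0 0 0 0.001 0 0.057 -1;0 0 0 0.001 0 0.065 -1;0 0 0 0.001 0 0.065 -1;0 0 0 0.001 0 0.065 -1"

```text
t: 19.3
eef_pos: [0.6696, 0.1391, 0.0815]
tcp_rot: [-3.141, -0.0, -0.002]
force: [0.7, -0.0, -0.6]
width: 0.445
grasp_force: 27.7
```

Request:
play_rows --motion "0 0 0 0 0 0 1;0 0 0 0 0 0 1;0 0 0 0 0 0 1;0 0 0 0 0 0 1;0 0 0 0 0 0 1;0 0 0 0 0 0 1"

```text
t: 19.8
eef_pos: [0.6693, 0.1389, 0.0805]
tcp_rot: [-3.141, 0.0, -0.0]
force: [-0.6, -0.1, -0.7]
width: 1.0
grasp_force: 0.0
```

Request:
play_rows --motion "0 0 0 0 0 -0.04 1;0 0 0 0 0 -0.08 1;0 0 0 0 0 -0.12 1;0 0 0 0 0 -0.16 1;0 0 0 -0.04 0 -0.18 1;0 0 0 -0.08 0 -0.18 1;0 0 0 -0.12 0 -0.18 1;0 0 0 -0.16 0 -0.18 1"

```text
t: 20.47
eef_pos: [0.5073, 0.1388, 0.2603]
tcp_rot: [-3.141, 0.001, -0.001]
force: [0.3, 0.2, 1.5]
width: 1.001
grasp_force: 0.0
```

Request:
play_rows --motion "0 0 0 0 0 0 1;0 0 0 0 0 0 1;0 0 0 0 0 0 1;0 0 0 0 0 0 1;0 0 0 0 0 0 1;0 0 0 0 0 0 1"

```text
t: 20.97
eef_pos: [0.51, 0.1388, 0.2599]
tcp_rot: [3.142, -0.001, -0.001]
force: [-0.0, 0.2, -0.6]
width: 1.0
grasp_force: 0.0
```

```bash
python3 - <<'E'
from h import *
import cv2
f=eyes.grab_frame("side")
cv2.imwrite("pics/end.png",cv2.resize(f["img"][100:330,180:450,::-1],None,fx=2.5,fy=2.5,interpolation=cv2.INTER_CUBIC))
E
```

```text
(no output)
```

View pics/end.png

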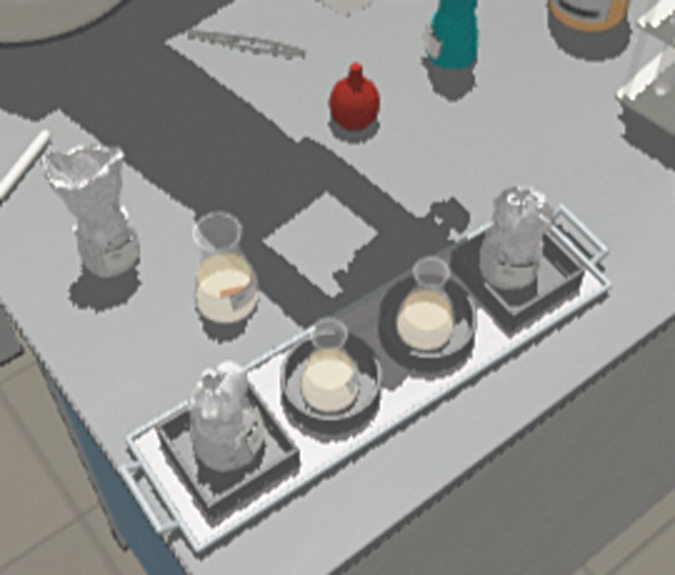

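All four flasks stand upright in their holders (foil at (228,420) and (512,240), open at (330,375) and (427,315) in the crop). The two look-alikes have not moved.

```bash
python3 -c "
from workcell import ctrl
print(ctrl.hand_in())"
```

```text
the job is handed in; nothing more can be done
None
```

I loaded all four small flasks upright in their matching holders, left the big flask and the tall foil flask where they stood, and handed the job in at about 21 s; the hand-in returned no verdict.

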